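# Check the case's thumb latches and put the loupe away behind the sound one

## Task

Put the black loupe away in the grey two-bay instrument case, one of whose two red thumb latches has gone stiff. First try both latches: push each pad slowly down until it lets go and its lid springs up, or until the push reaches 12 N; the one that has not let go by then is the stiff one, so never force it past 15 N and leave its bay shut for repair. Then set the loupe down upright, without dropping it, in the bay that opened and push that lid down gently until its latch clicks and holds it; disturb nothing else.

Things in the scene. Friction and masses are not known exactly. Their poses are not given: they have to be found in the camera images.
- case: grey steel instrument case, fixed, 120 mm deep (x) by 240 wide (y), rim 48 mm high, tops of the shut lids 53 mm; two bays side by side, each 112 mm (x) by 113 mm (y) inside. Origin under its centre at table level; -x is its front with the two latches, which project 59 mm; +y is the side of the left bay
- pad_left (a point): top of the left latch's thumb pad at rest, 41 mm above the table, 45 mm in front of the case: red, 30 mm wide (case y), 28 mm in case x, with a ridge along case y under this point. It is the end of a sprung lever pivoting 38 mm behind the ridge; its hook stands 28 mm behind the ridge, up to 74 mm above the table, and tips 6 mm forward. The point stays with the case, not the lever
- pad_right (a point): the same for the right latch. The two look alike. Pushed straight down, a pad yields from about 3 N and resists more the deeper it goes; the sound one lets go after 6 to 8 mm at 4 to 9 N (it can go 12 mm), the stiff one would need over 18 N and gives only about 2 mm at 12 N. Released, it springs back. Which is which differs each time
- lid_left (a joint): angle of the blue left lid, rad: about 0 (under 0.03) latched shut, springs to 1.5 when let go. Hinge along case y, 60 mm behind the case's centre (case +x), 51.5 mm above the table; lid 3 mm thick, 112 mm wide, reaching 121 mm from the hinge, with a 22 mm wide steel tongue in mid-edge that reaches 130 mm
- lid_right (a joint): the same for the right lid. A spring lifts the lid's front edge with about 1 N; to shut it the edge is pushed down, with up to about 16 N (never over 25 N) as the tongue rides down the hook's slope over the last 15 mm; it snaps under the hook at 0.01 rad, where the force drops, and a rubber gasket stops it 1.5 mm lower than built shut (0 rad)
- lid_left_edge (a point): point on the outer face of the left lid, in mid-width, 3 mm in from its front edge (118 mm from the hinge); moves with the lid
- lid_right_edge (a point): the same for the right lid
- bay_left (a point): centre of the left bay's lined floor, 9 mm above the table and 39 mm below the rim
- bay_right (a point): the same for the right bay
- loupe_center (a point): centre (half-way up) of the loupe: a black stand magnifier, upright cylinder 39 mm in diameter and 37 mm high, about 35 g, standing on the table; its z axis is up when upright
- glue_bottle: white glue bottle with an orange nozzle, 47 mm wide, 135 mm high, bystander; origin under its centre
- brass_weight: turned brass weight, 46 mm wide, 67 mm high, bystander; origin under its centre
- linen_tape: roll of cream linen tape lying flat, 73 mm wide, 19 mm high, bystander; origin under its centre
- needle_tin: round tin with a red lid, 62 mm wide, 21 mm high, bystander; origin under its centre
- thread_spool: upright wooden spool of thread, 36 mm wide, 46 mm high, bystander; origin under its centre
Things that resemble listed ones, but are neither listed nor needed, are in the scene too. What is meant by the part that bears loupe_center is not blue, and is the smaller of those in its own colour.

How it is judged:
By the outcome, as a careful person would: the job done as asked, in the order asked, and still so for the second after the job is handed in, with the robot touching nothing.
It also fails if it takes over 72 s, if anything falls off the work surface, if the arm or the gripper's body presses on something with over 40 N, if the wrist force passes 120 N, or if a joint passes its speed limit or range.

## Robot

A 6-joint arm with a two-finger parallel gripper is mounted at the origin on a cart in front of the work surface, level with it; the furniture and walls round the work are solid. World frame = base frame: x ahead of the robot, y to its left, z up, the work surface at z = 0. Lengths are in m, angles in degrees, forces in N, time in s.
With the tool pointing down it reaches from about 0.375 to 0.75 m from the base axis. Payload 9 kg.
Tool frame: the origin (TCP) lies where the fingers leave the gripper's body, on its centre line; the fingertips stand 73 mm ahead of it and the grasp point (between the pads) lies 54 mm ahead of it (robot.tip_reach is the distance from the TCP to the fingertips, in m); z points along the fingers, y is the direction in which the jaws open and shut (so a half turn about z gives the same grasp; the last joint's range is limited). The gripper opens to 85 mm and grips with 20 to 120 N. Pads are 22 mm wide; open, the fingers measure 114 mm over their backs; the gripper's body (76 mm by 85 mm) begins 54 mm behind the grasp point. The pads swing forward as they close: fully open they stand 13 mm farther back than shut.
Start: joints at [-77.103, 5.964, 5.575, 89.605, 0, 77.527], TCP at [0.257, -0.542, 0.304] pointing down, gripper open.
Joint ranges: [-171.21, 171.21], [-48.23, 106.86], [-62.78, 66.21], [-105.2, 120.99], [-86.42, 89.51], [-180, 180]. Speed limits (degrees/s): [127.2, 127.2, 147.25, 180, 180, 180].

## Interface

Orientations are given as [roll, pitch, yaw] about the fixed x, y, z axes, in that order (R = Rz(yaw) Ry(pitch) Rx(roll)).
In Python, from plant import robot gives the robot as it stands. Calls block until the motion is done:
- robot.move_pose(position, orientation): joint-space move of the TCP to a pose.
- robot.line_to(position, vel=0.15, rotation=None, guard=None): straight line of the TCP; rotation=None keeps the orientation; vel is the mean speed in m/s. With guard (N) it stops when the force on the tool has changed by that much, and returns True; else False.
- robot.goto_joints(angles): joint-space move.
- robot.set_gripper(opening): finger opening in m; the grip force is fixed at half the most; returns when the fingers have stopped.
- robot.pause(seconds).
- robot.ik(position, orientation): joint angles nearest the present ones, or None.
- robot.observe(): the state.
- robot.grab_frame(name): name is "side" or "top"; returns the picture (384x512x3 uint8, blue, green, red); there is no depth.
- robot.get_calibration(name): a dict with "vertical_fov" (degrees; the focal length in pixels is half the picture's height over the tangent of half this angle, whatever the lens; pixels are square), "cx", "cy" (the principal point, pixels), "rvec" (rotation vector, rad) and "tvec" (3), from world to camera coordinates, as OpenCV has them. Camera axes: x right, y down, z forward; pixel columns grow to the right and rows downward; lengths in m; the calibration is good to about 2 mm. A picture is of the moment at which its call begins. get_calibration takes no time and is no camera call.
A pose or a line that the arm cannot do raises robot.IKError and nothing moves.
- robot.job_done(): hands the job in, once; it reports no verdict.
The state is a dict: "time": time; "q": joint angles; "qvel": joint speeds; "joint_torque": joint torques, N m; "tool_pos": TCP position; "tcp_rot": TCP orientation; "ft_force": force on the tool from outside, world axes, zero at the start; "torque": the same for the moment, N m; "gripper_width": finger opening in m.
Only numpy, scipy, OpenCV 4.12 (cv2) and the standard library are available. Lean on these libraries where they do the work, as an engineer would, in place of code of your own. Each camera call takes 0.05 s, during which the arm holds its last target.

## Working session

There is one attempt and no reset: what is moved stays moved. The work goes in short steps, each a Python script; the robot and the scene stay as the last script left them, time stands still between calls to the robot, and variables do not carry over. Pictures are saved under pics/ and viewed, and the job is handed in when it is done.

```bash
ls; mkdir -p pics
python3 - <<'E'
from plant import robot
import cv2
for n in("side","top"):
    im=robot.grab_frame(n); cv2.imwrite(f"pics/{n}0.png",im)
    print(n,robot.get_calibration(n))
print(robot.observe())
E
```

```text
pics
side {'vertical_fov': 51.77686684233622, 'cx': 253.602537021672, 'cy': 187.5641179102262, 'rvec': array([ 0.23549357, -2.672329  ,  1.49526263]), 'tvec': array([0.56778148, 0.12600662, 1.14980036])}
top {'vertical_fov': 55.21895745255159, 'cx': 250.9444132611268, 'cy': 192.8488666349579, 'rvec': array([ 2.18534886, -2.17390917,  0.12140187]), 'tvec': array([-0.03224597,  0.58602064,  1.16121501])}
{'time': 0.1, 'q': array([-7.71028060e+01,  5.99496416e+00,  5.53262798e+00,  8.96057787e+01,
        2.00854228e-04,  7.75294429e+01]), 'qvel': array([-0.08487209, -0.08731125,  0.13909186,  0.03945445,  0.04804531,
       -0.05378335]), 'joint_torque': array([ 6.69082321e-03, -5.58199954e+01,  5.04725575e+01,  1.28357174e-02,
       -2.19264339e-04,  6.00892776e-06]), 'tool_pos': array([ 0.25704224, -0.5419154 ,  0.30321311]), 'tcp_rot': array([-1.79933536e+02, -1.49046889e-02,  2.53677423e+01]), 'ft_force': array([-0.07345966, -0.12942503,  0.77388101]), 'torque': array([-0.0355113, -0.0541144, -0.0074765]), 'gripper_width': 0.08534782130114832}
```

View pics/side0.png

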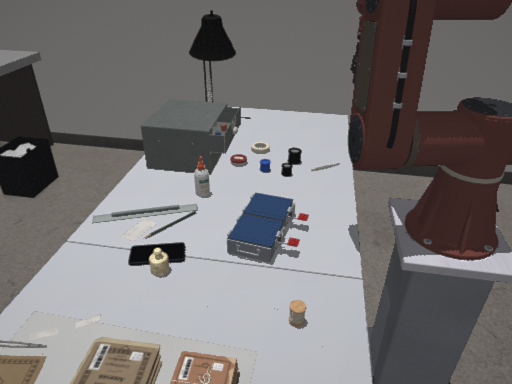

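View pics/top0.png

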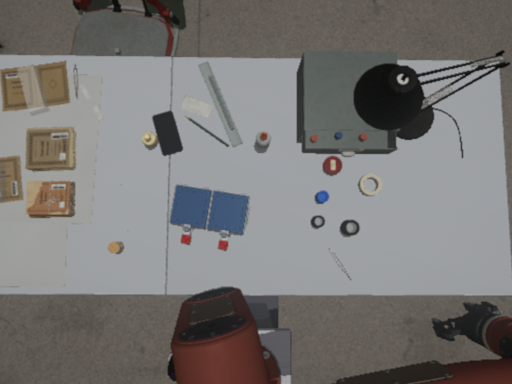

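The top view shows the case near (210,208) with its red pads at (186,240) and (224,244). The cylinders that could be the loupe are small black (318,222), large black (350,228) and blue (322,197). The description (not blue, the smaller black one) points to (318,222). I'll check that in a close crop.

Run:
```python
import cv2,numpy as np
t=cv2.imread("pics/top0.png");s=cv2.imread("pics/side0.png")
r=lambda im,x0,x1,y0,y1,k:cv2.resize(im[y0:y1,x0:x1],None,fx=k,fy=k,interpolation=cv2.INTER_CUBIC)
cv2.imwrite("pics/c1.png",r(t,160,260,175,255,8))
cv2.imwrite("pics/c2.png",r(t,300,390,150,240,6))
cv2.imwrite("pics/c3.png",r(s,220,320,185,260,8))
cv2.imwrite("pics/c4.png",r(s,220,320,130,190,8))
```

```text
(no output)
```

View pics/c1.png

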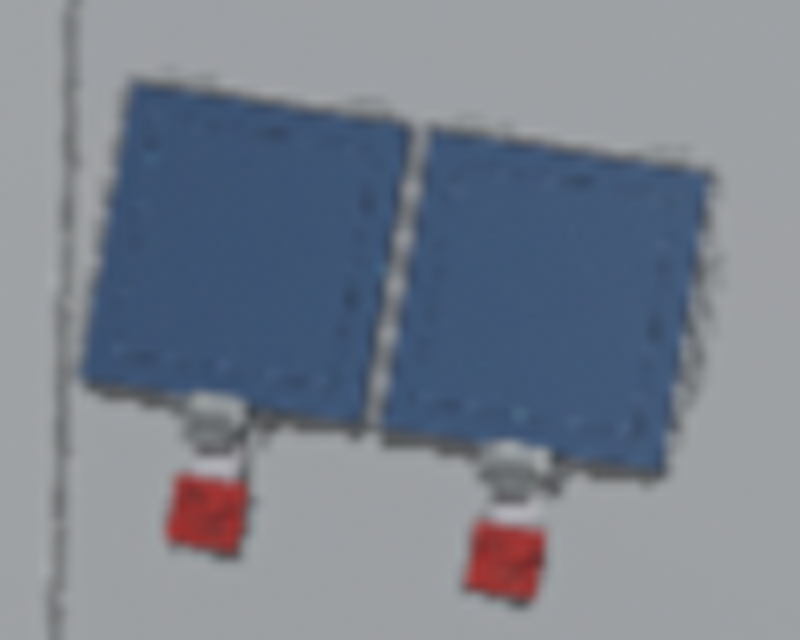

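View pics/c2.png

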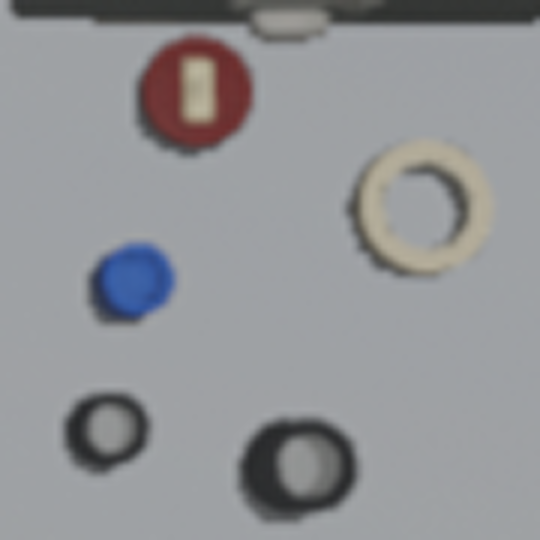

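View pics/c3.png

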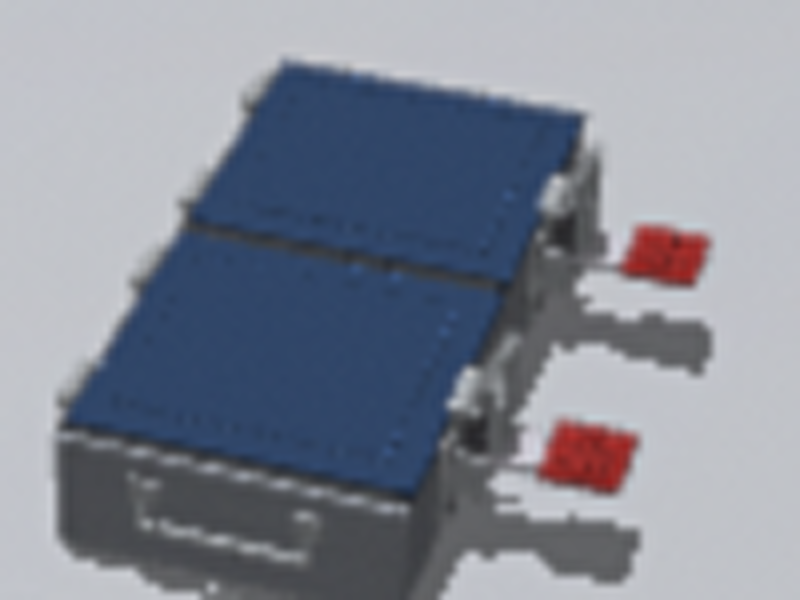

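View pics/c4.png

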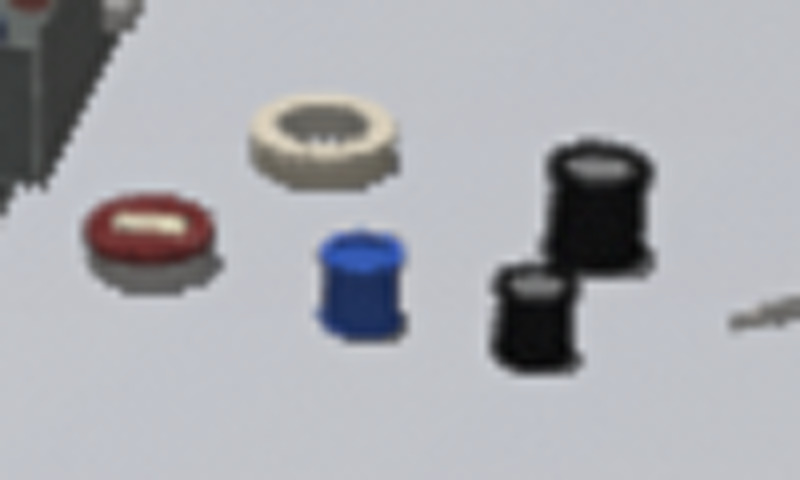

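Crops:
- **Case, c1 and c3:** left pad (186,239) top, (293,242) side. Right pad (223,245) top, (303,217) side.
- **Loupe, c2 and c4:** the small black cylinder is at (318,221) top, (287,166) side. It is clearly smaller than the other black one, and it is not the blue one.

Next I'll triangulate the points and fit the case pose.

```bash
cat > h.py <<'E'
import numpy as np, cv2
from plant import robot
from scipy.optimize import least_squares
C={}
for n in("side","top"):
    c=robot.get_calibration(n);f=192/np.tan(np.radians(c["vertical_fov"]/2))
    C[n]=(np.array([[f,0,c["cx"]],[0,f,c["cy"]],[0,0,1]]),np.array(c["rvec"]),np.array(c["tvec"]))
def proj(n,P): K,r,t=C[n]; return cv2.projectPoints(np.array(P,float).reshape(-1,3),r,t,K,None)[0][:,0]
def tri(pt,ps):
    M=lambda n:C[n][0]@np.hstack([cv2.Rodrigues(C[n][1])[0],C[n][2].reshape(3,1)])
    X=cv2.triangulatePoints(M("top"),M("side"),np.array(pt,float).reshape(2,1),np.array(ps,float).reshape(2,1))[:,0]
    return X[:3]/X[3]
E
python3 - <<'E'
from h import *
u=lambda p,x0,y0,k:np.array([(p[0]+.5)/k-.5+x0,(p[1]+.5)/k-.5+y0])
T=lambda *p:u(p,160,175,8); S=lambda *p:u(p,220,185,8)
def rep(n,a,b):
    X=tri(a,b);print(n,X.round(4),"err",(proj("top",X)[0]-a).round(2),(proj("side",X)[0]-b).round(2))
rep("loupe top",u((107,428),300,150,6),u((537,285),220,130,8))
rep("padL",T(208,513),S(588,457)); rep("padR",T(507,561),S(667,255))
bc=58.83e-3;z=.053
rows=[]  # model, view, px
def add(m,v,p): rows.append((m,v,p))
# lids: left: back-left, back-right, front-left, front-right
for m,t,s in [((.060,bc+.056),T(130,82),S(62,425)),((.060,bc-.056),T(412,124),S(188,228)),((-.061,bc+.056),T(84,382),S(410,495)),((-.061,bc-.056),T(365,425),S(505,292)),
              ((.060,-bc+.056),T(430,127),S(190,215)),((.060,-bc-.056),T(712,172),S(285,62)),((-.061,-bc+.056),T(382,430),S(512,283)),((-.061,-bc-.056),T(662,472),S(584,116))]:
    rep(str(m),t,s)
    add((*m,z),"top",t);add((*m,z),"side",s)
for sg,t,s in((1,T(208,513),S(588,457)),(-1,T(507,561),S(667,255))):
    add((-.105,sg*bc,.041),"top",t);add((-.105,sg*bc,.041),"side",s)
def world(p,m):
    c,s=np.cos(p[2]),np.sin(p[2]);return np.array([p[0]+c*m[0]-s*m[1],p[1]+s*m[0]+c*m[1],m[2]])
f=lambda p:np.concatenate([proj(v,world(p,m))[0]-x for m,v,x in rows])
r=least_squares(f,[.45,.1,0],loss='soft_l1');print(r.x,np.degrees(r.x[2]),np.abs(r.fun).mean())
print(f(r.x).reshape(-1,2).round(1).tolist())
for n,m in dict(padL=(-.105,bc,.041),padR=(-.105,-bc,.041)).items():print(n,world(r.x,m))
# gripper check
o=robot.observe();print(proj("top",[o["tool_pos"]]),proj("side",[o["tool_pos"]]))
E
```

```text
loupe top [ 0.4976 -0.2423  0.0366] err [-0.02 -0.4 ] [0.31 0.02]
padL [0.4397 0.1777 0.0369] err [-0.02 -0.48] [0.5  0.03]
padR [0.4212 0.0591 0.0371] err [-0.02 -0.46] [0.44 0.02]
(0.06, 0.11483) [0.6094 0.21   0.0507] err [-0.04 -0.36] [0.37 0.06]
(0.06, 0.002829999999999999) [0.5911 0.0975 0.0535] err [0.03 0.25] [-0.24 -0.03]
(-0.061, 0.11483) [0.492  0.2251 0.0518] err [-0.06 -0.83] [0.88 0.08]
(-0.061, 0.002829999999999999) [0.4746 0.1144 0.0534] err [-0.03 -0.49] [0.48 0.03]
(0.06, -0.002829999999999999) [0.5909 0.0905 0.0541] err [-0.01 -0.06] [0.06 0.01]
(0.06, -0.11483) [ 0.5746 -0.0212  0.051 ] err [-0.03 -0.27] [0.24 0.03]
(-0.061, -0.002829999999999999) [0.4728 0.1078 0.0527] err [-0.03 -0.51] [0.5  0.04]
(-0.061, -0.11483) [ 0.457  -0.0022  0.0529] err [-0.03 -0.56] [0.51 0.03]
[ 0.53344549  0.10286399 -0.15249172] -8.737132039703198 0.48668119150600475
[[0.7, -0.7], [0.3, -1.3], [0.4, -0.4], [-0.9, -0.2], [-0.3, -0.4], [1.4, -0.1], [-0.2, -0.1], [0.8, 0.3], [-0.1, -0.5], [-0.5, 0.4], [-0.5, -0.6], [-0.1, -0.3], [-0.5, -0.5], [0.5, 0.3], [-0.3, -0.1], [0.9, 0.2], [-0.0, -0.1], [1.0, -1.3], [-0.6, -0.3], [0.7, -0.7]]
padL [0.43860031 0.17696095 0.041     ]
padR [0.42072759 0.06066632 0.041     ]
[[463.04910571 318.09532181]] [[362.88490166  70.96256   ]]
```

The fit is consistent: heights match the text and residuals are about 0.5 px. Next I'll try the left pad, then the right.

```bash
cat >> h.py <<'E'
CP=np.array([0.53344549,0.10286399,-0.15249172]);BC=58.83e-3
YAW=np.degrees(CP[2]); ORI=[180,0,YAW]
def W(x,y,z):
    c,s=np.cos(CP[2]),np.sin(CP[2]);return np.array([CP[0]+c*x-s*y,CP[1]+s*x+c*y,z])
TR=robot.tip_reach
def st(l=""):
    o=robot.observe();print(l,"t",round(o["time"],2),"tip",(o["tool_pos"]-[0,0,TR]).round(4),"F",o["ft_force"].round(2),"w",round(o["gripper_width"],4));return o
def save(n,k):
    cv2.imwrite(f"pics/{k}.png",robot.grab_frame(n))
E
python3 - <<'E'
from h import *
print(TR)
print(robot.ik(W(-.105,BC,.041+.03+TR),ORI),robot.ik(W(-.105,-BC,.07+TR),ORI),robot.ik([.4976,-.2423,.08],ORI),robot.ik(W(-.008,BC,.09),ORI),robot.ik(W(.09,BC,.24),ORI))
robot.set_gripper(0.0)
robot.move_pose(W(-.105,BC,.075+TR),ORI)
st("above")
robot.line_to(W(-.105,BC,.0445+TR),vel=.05); robot.pause(.2); st("near")
g=robot.line_to(W(-.105,BC,.031+TR),vel=.0035,guard=12.1); st(f"L {g}")
save("side","s1")
E
```

```text
0.0726
[   6.06870449  -14.88958494  -31.00427002   73.88531492    0.
 -165.19416354] [ -9.54607513 -24.53296056 -38.73701763  75.79594293   0.
 179.19105684] [-39.50554926   2.91267109 -21.2226599   65.86466901   0.
 149.23158271] [   3.46784125    3.21718878  -19.81145238   66.97135884    0.
 -167.79502679] [   1.6049391    14.25695159    8.11936599   83.8624144     0.
 -169.65792894]
above t 4.39 tip [0.4388 0.1768 0.0751] F [-0.13  0.3   0.44] w 0.0001
near t 5.35 tip [0.4388 0.177  0.0449] F [-0.22 -0.12 -0.87] w -0.0001
L True t 7.2 tip [0.4384 0.1771 0.0399] F [-2.88 -0.1   9.77] w 0.0003
```

View pics/s1.png

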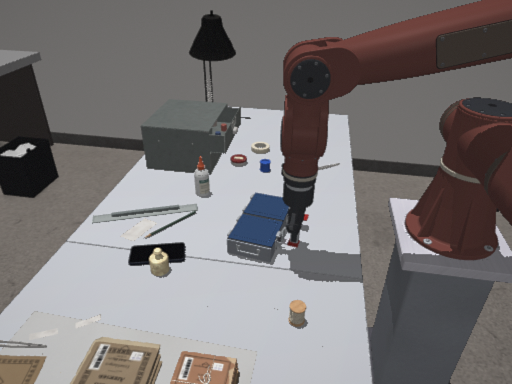

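The left pad has given only about 1 mm and its lid is still shut. The reading is noisy and sits below 12 N, so I'll sample it and ease down in fine steps to a true 12 N.

```bash
cat >> h.py <<'E'
def meanF(n=8,dt=.02):
    a=[]
    for _ in range(n):
        robot.pause(dt);a.append(robot.observe()["ft_force"])
    a=np.array(a);return a.mean(0),a.std(0)
E
python3 - <<'E'
from h import *
z=robot.observe()["tool_pos"][2]
m,s=meanF();st();print(m.round(2),s.round(2))
E
```

```text
t 7.38 tip [0.4385 0.1771 0.04  ] F [-2.56 -0.64  9.  ] w 0.0001
[-2.62 -0.66  8.72] [0.48 0.34 0.39]
```

Run:
```python
from h import *
z=.0400
for i in range(12):
    z-=.00025
    robot.line_to(W(-.105,BC,z+TR),vel=.004)
    m,s=meanF(5); tip=robot.observe()["tool_pos"][2]-TR
    print(round(z,5),round(tip,5),m.round(2),round(np.linalg.norm(m),2))
    if m[2]>11.9 or np.linalg.norm(m)>12.8: break
st()
```

```text
0.03975 0.04041 [-3.98 -0.38  8.2 ] 9.12
0.0395 0.04019 [-4.14 -0.29  8.54] 9.49
0.03925 0.04002 [-4.68 -0.47  9.94] 10.99
0.039 0.03976 [-4.82 -0.27 10.32] 11.4
0.03875 0.03961 [-5.   -0.04 10.66] 11.77
0.0385 0.03941 [-5.6 -0.2 11.2] 12.53
0.03825 0.0392 [-5.96 -0.43 12.24] 13.62
 t 9.82 tip [0.4385 0.1771 0.0392] F [-5.79 -0.77 13.16] w -0.0002
```

Left pad: 12.2 N straight down with about 2 mm of give, and it did not let go. It is the stiff one, so I'm backing off and trying the right.

Run:
```python
from h import *
O2=[180,0,YAW+180]
robot.line_to(W(-.105,BC,.085+TR),vel=.08)
print(robot.ik(W(-.105,-BC,.085+TR),O2).round(0))
robot.move_pose(W(-.115,-BC,.12+TR),O2)
robot.line_to(W(-.105,-BC,.0445+TR),vel=.08); m0,_=meanF(4);print(m0)
st("near")
g=robot.line_to(W(-.105,-BC,.0315+TR),vel=.0035,guard=12.0); st(f"R {g}")
print(meanF(4))
save("side","s2");save("top","t2")
```

```text
[-10. -25. -38.  77.   0.  -1.]
[-0.06277304  0.13941875 -0.00468421]
near t 14.15 tip [0.4211 0.0606 0.0451] F [-0.56  0.76  0.35] w -0.0
R False t 18.02 tip [0.4205 0.0607 0.0315] F [-3.92  0.59  5.25] w -0.0001
(array([-4.43994855,  0.49323571,  6.32643019]), array([0.61374181, 0.48752859, 0.3780282 ]))
```

View pics/s2.png

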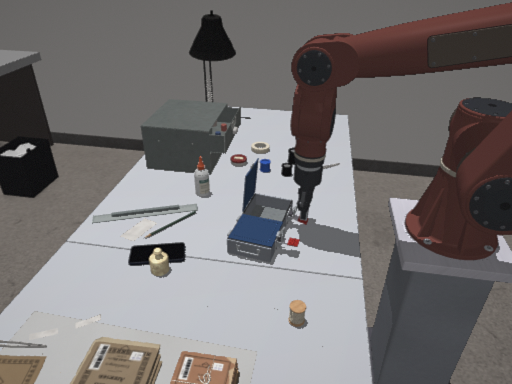

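The right lid has sprung up (side view, around (250,185)) after about 9 mm at roughly 6 N. The left lid is still shut. Next is the loupe.

Run:
```python
from h import *
O2=[180,0,YAW+180]
L=np.array([.4976,-.2423])
robot.line_to(W(-.12,-BC,.12+TR),vel=.15)
robot.move_pose([*L,.14+TR],O2)
robot.set_gripper(.066)
robot.line_to([*L,.076],vel=.1,guard=6); st("down")
save("side","s3");save("top","t3")
t=cv2.imread("pics/t3.png");s=cv2.imread("pics/s3.png")
a=cv2.resize(t[180:260,270:370],None,fx=4,fy=4,interpolation=2);b=cv2.resize(s[120:200,250:350],None,fx=4,fy=4,interpolation=2)
cv2.imwrite("pics/c5.png",np.hstack([a,b]))
```

```text
down t 22.31 tip [ 0.498  -0.2426  0.0041] F [ 0.24  0.36 -0.07] w 0.0655
```

View pics/c5.png

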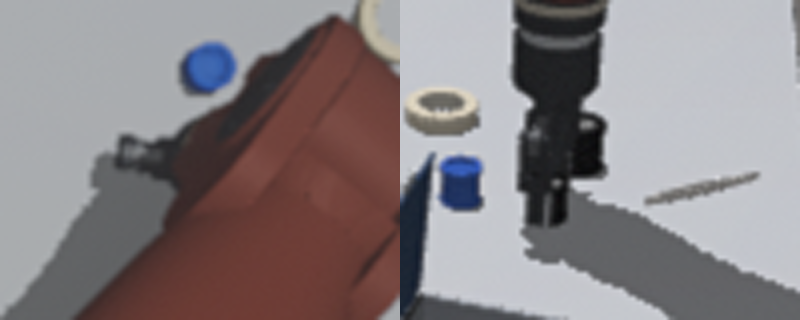

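The fingers straddle the loupe (side crop, around (545,205)) and nothing else is touched. Gripping and lifting.

Run:
```python
from h import *
robot.set_gripper(.02); st("grip")
o=robot.observe()["tool_pos"]
robot.line_to([o[0],o[1],.20],vel=.15); st("lift")
save("side","s4")
s=cv2.imread("pics/s4.png")
cv2.imwrite("pics/c6.png",cv2.resize(s[60:220,220:380],None,fx=4,fy=4,interpolation=2)[:600])
```

```text
grip t 22.77 tip [ 0.4979 -0.2425  0.0039] F [0.42 0.3  4.77] w 0.0377
lift t 23.75 tip [ 0.4975 -0.2422  0.1262] F [-0.84  1.33 -1.44] w 0.0378
```

View pics/c6.png

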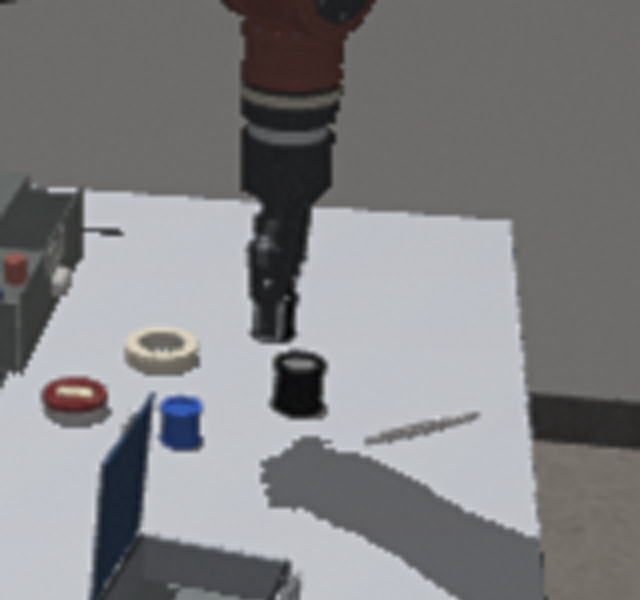

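The loupe is held upright; the other black cylinder stays at (300,385). Carrying it to the right bay.

Run:
```python
from h import *
O2=[180,0,YAW+180]
robot.move_pose(W(-.06,-BC,.26),O2)
robot.line_to(W(-.010,-BC,.20),vel=.15)
robot.line_to(W(-.010,-BC,.092),vel=.08,guard=6); robot.pause(.2); m0,_=meanF(4); st("near")
g=robot.line_to(W(-.010,-BC,.082),vel=.008,guard=3); st(f"contact {g}"); print(m0.round(2),meanF(4)[0].round(2))
save("side","s5");
s=cv2.imread("pics/s5.png")
cv2.imwrite("pics/c7.png",cv2.resize(s[140:270,210:350],None,fx=4.5,fy=4.5,interpolation=2))
```

```text
near t 27.4 tip [0.5147 0.0462 0.0196] F [ 0.95  0.72 -1.07] w 0.0378
contact True t 28.22 tip [0.5146 0.0462 0.0129] F [-0.2  -0.65  5.24] w 0.0379
[ 0.29  0.08 -0.33] [-0.33 -0.02  5.23]
```

View pics/c7.png

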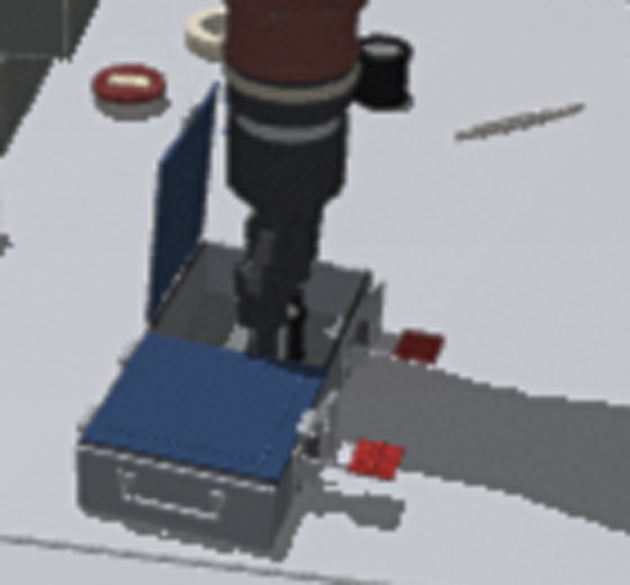

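Contact came at exactly 9 mm above the grasp height, which is the bay floor. Release, rise and check.

Run:
```python
from h import *
robot.set_gripper(.056); st("rel")
robot.line_to(W(-.010,-BC,.15),vel=.06)
robot.line_to(W(-.010,-BC,.27),vel=.2); robot.set_gripper(0)
robot.line_to(W(-.11,-BC,.27),vel=.2); st("up")
save("side","s6");save("top","t6")
s=cv2.imread("pics/s6.png");t=cv2.imread("pics/t6.png")
cv2.imwrite("pics/c8.png",np.hstack([cv2.resize(s[170:270,210:310],None,fx=4,fy=4,interpolation=2),cv2.resize(t[170:270,160:260],None,fx=4,fy=4,interpolation=2)]))
```

```text
rel t 28.65 tip [0.5138 0.0464 0.012 ] F [ 0.64 -0.87 -0.64] w 0.0564
up t 31.85 tip [0.4165 0.0613 0.1977] F [ 0.27  0.04 -0.28] w -0.0
```

View pics/c8.png

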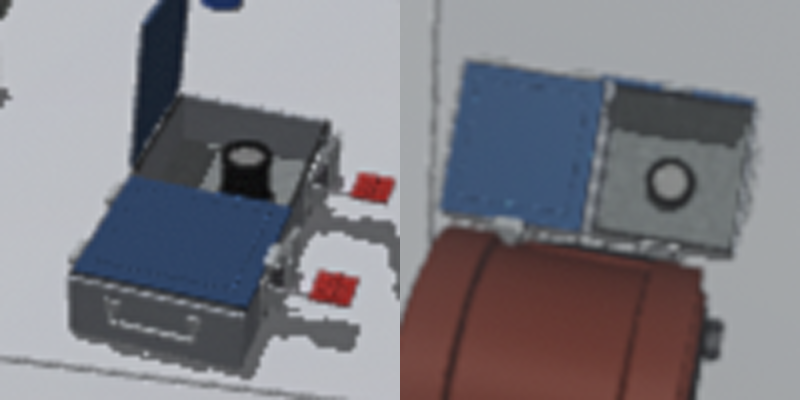

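The loupe stands upright mid-bay (side (245,165), top (670,183) in the crop) and the tips are clear. Now I'll swing the right lid shut from behind.

```bash
cat >> h.py <<'E'
O2=[180,0,YAW+180]
def lidtip(th,r=.115,off=0.,y=-BC):
    x=.060-r*np.cos(th)+(.0015+off)*np.sin(th)+.011
    z=.0515+r*np.sin(th)+(.0015+off)*np.cos(th)
    return W(x,y,z+TR)
E
python3 - <<'E'
from h import *
robot.line_to(W(-.08,-BC,.30),vel=.2)
robot.line_to(W(.095,-BC,.30),vel=.2)
p=lidtip(1.5,off=.025); robot.line_to(p,vel=.12); robot.pause(.1); st("behind")
for th in(1.45,1.2,1.0,.8,.6,.4,.25,.17):
    g=robot.line_to(lidtip(th),vel=.07,guard=8); o=robot.observe()
    print(th,g,o["ft_force"].round(1),(o["tool_pos"]-lidtip(th)).round(4))
    if g: break
st();save("side","s7")
s=cv2.imread("pics/s7.png");cv2.imwrite("pics/c9.png",cv2.resize(s[140:270,210:350],None,fx=4.5,fy=4.5,interpolation=2))
E
```

```text
behind t 34.08 tip [0.6132 0.0311 0.1695] F [-0.4  -0.02 -0.28] w 0.0
1.45 False [0.4 0.3 0. ] [ 0.0003 -0.      0.0004]
1.2 False [0.7 0.8 0.4] [ 0.0003 -0.      0.0002]
1.0 False [-0.1 -0.6 -0.2] [ 0.0003 -0.0001  0.0002]
0.8 False [0.  0.7 1. ] [ 0.0002 -0.      0.0002]
0.6 False [-0.2  0.3  1.5] [ 0.0001 -0.      0.0002]
0.4 False [-0.7  0.6  1.5] [-0.0001  0.      0.0001]
0.25 False [-0.2 -0.2  1.1] [-0.0005  0.0001 -0.0006]
0.17 False [-0.9  0.   1.3] [-0.0003  0.0001 -0.0005]
 t 37.82 tip [0.4826 0.0512 0.0719] F [-0.88  0.04  1.26] w 0.0001
```

View pics/c9.png

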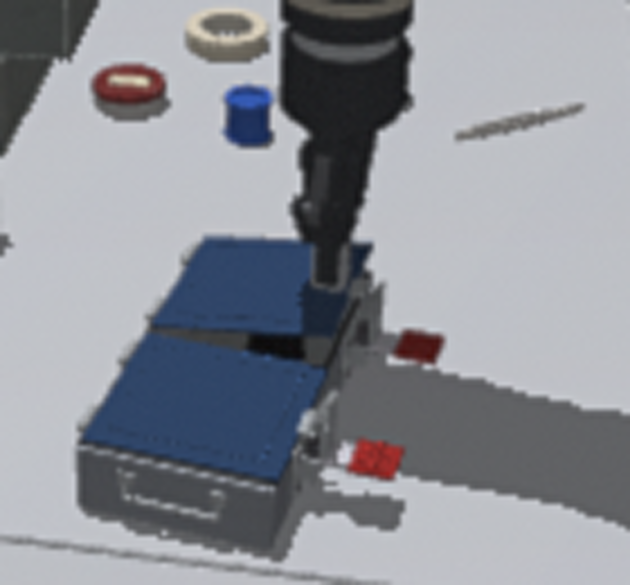

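The lid is nearly down and following the fingers with its edge still raised. I'll finish slowly, in small steps with force checks.

Run:
```python
from h import *
prev=0
for th in(.13,.10,.08,.065,.05,.04,.03,.02,.012,.005,0,-.005,-.01,-.015):
    g=robot.line_to(lidtip(th),vel=.012,guard=16); o=robot.observe(); m=meanF(3,.01)[0]
    print(th,g,m.round(1),"tipz",round(o["tool_pos"][2]-TR,4)," t",round(o["time"],1))
    if np.linalg.norm(m)>20: break
    if th<=.005 and prev-m[2]>3: print("drop");break
    prev=m[2]
```

```text
0.13 False [ 0.2 -0.2  1. ] tipz 0.0679  t 38.4
0.1 False [ 1.3 -0.3  0.9] tipz 0.0644  t 38.9
0.08 False [ 0.8 -0.   2.8] tipz 0.0623  t 39.2
0.065 False [ 0.7 -0.1  4.1] tipz 0.0606  t 39.5
0.05 False [0.3 0.2 5.5] tipz 0.059  t 39.9
0.04 False [-0.6  0.4  5.9] tipz 0.0579  t 40.1
0.03 False [-0.3  0.2 -0.5] tipz 0.0559  t 40.4
0.02 False [-0.   0.1 -0.1] tipz 0.0549  t 40.7
0.012 False [-0.3 -0.2 -0. ] tipz 0.0544  t 41.0
0.005 False [-0.2 -0.3  0.8] tipz 0.0536  t 41.2
0 False [ 0.5 -0.1  1.3] tipz 0.0531  t 41.5
-0.005 False [0.3 0.1 1.4] tipz 0.0524  t 41.8
-0.01 False [0.2 0.3 1.8] tipz 0.0519  t 42.1
-0.015 False [0.1 0.1 3.8] tipz 0.0514  t 42.3
```

The force rose to 6 N and then dropped to 0 as the tongue snapped under. Below that there was only light gasket resistance. I'll withdraw and check that it holds.

Run:
```python
from h import *
o=robot.observe()["tool_pos"]
robot.line_to([o[0],o[1],.16],vel=.08)
robot.move_pose([.30,-.30,.32],O2)
st();save("side","s8");save("top","t8")
s=cv2.imread("pics/s8.png");t=cv2.imread("pics/t8.png")
cv2.imwrite("pics/c10.png",np.hstack([cv2.resize(s[170:270,220:320],None,fx=4,fy=4,interpolation=2),cv2.resize(t[170:270,160:260],None,fx=4,fy=4,interpolation=2)]))
```

```text
t 44.54 tip [ 0.3004 -0.2995  0.2469] F [ 0.02 -0.38  0.05] w 0.0001
```

View pics/c10.png

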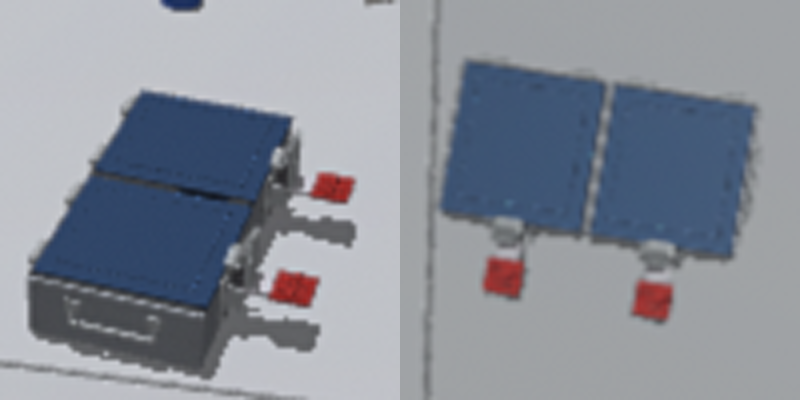

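View pics/t8.png

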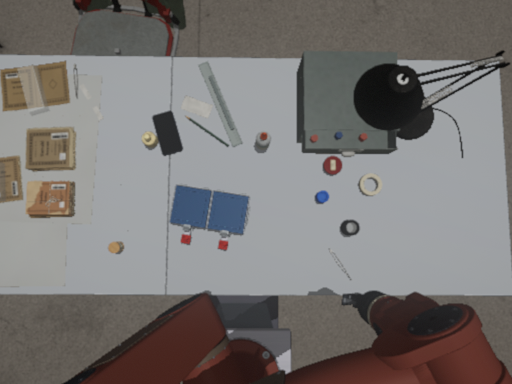

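Both lids look flat and the other things are where they were. The side crop shows a slight dark line at (215,192), so I'll compare with the starting pictures.

Run:
```python
import cv2,numpy as np
o=[]
for k in("s8","side0"):
    im=cv2.imread(f"pics/{k}.png");o.append(cv2.resize(im[185:255,225:315],None,fx=8,fy=8,interpolation=2)[:290*2])
cv2.imwrite("pics/c11.png",cv2.resize(np.vstack(o),None,fx=.53,fy=.53))
```

```text
(no output)
```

View pics/c11.png

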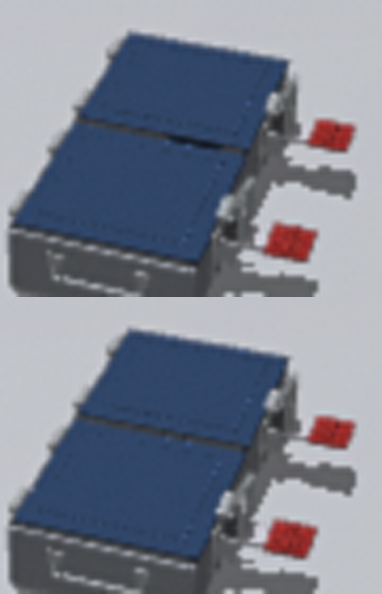

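Run:
```python
from h import *
a=cv2.imread("pics/side0.png",0).astype(np.float32);b=cv2.imread("pics/s8.png",0).astype(np.float32)
def corner(th): # right lid front outer corner
    return proj("side",[W(.06-.121*np.cos(th),-BC-.056,.053+.121*np.sin(th))])[0]
c=corner(0);print("px per 0.03rad",corner(.03)-c)
for n,q in(("R front corner",c),("R back",proj("side",[W(.06,-BC-.056,.053)])[0]),("L front",proj("side",[W(-.061,BC+.056,.053)])[0])):
    x,y=q.round().astype(int)
    T=a[y-5:y+6,x-6:x+7];P=b[y-9:y+10,x-10:x+11]
    P=cv2.resize(P,None,fx=8,fy=8,interpolation=2);T=cv2.resize(T,None,fx=8,fy=8,interpolation=2)
    r=cv2.matchTemplate(P,T,cv2.TM_CCOEFF_NORMED);_,v,_,l=cv2.minMaxLoc(r);print(n,(np.array(l)/8-4),v)
robot.job_done();st()
```

```text
px per 0.03rad [ 0.06265763 -1.01802426]
R front corner [0. 0.] 0.9997347593307495
R back [0. 0.] 0.9997174143791199
L front [0. 0.] 0.9955101013183594
the job is handed in; nothing more can be done
the job is handed in; nothing more can be done
```

The black loupe is in the right bay with that lid latched shut, and the left latch turned out to be the stiff one. I handed the job in with the robot clear of everything, at about 45 s on the robot's clock.

- **Latches:** The left pad gave only about 2 mm at 12.2 N straight down (13.6 N total including sideways force), so I left its bay shut. The right pad let go within about 9 mm at roughly 6 N and its lid sprang up.
- **Loupe:** I took the smaller of the two black cylinders. It touched the bay floor at the expected height, and a picture after release showed it standing upright mid-bay.
- **Right lid:** Pushing it down took about 6 N. The force then fell to zero while the lid was still above shut, and the lid stayed down after I withdrew. Its front corner matches the starting picture with no measurable shift; 0.03 rad open would show as about 1 px.
- **Other things:** The bystanders looked unmoved by eye in the last top picture.

Two readings were less clean. My first left-pad push stopped early on noise and sideways friction, reading about 9 N, so I continued in fine steps to reach 12 N. The last side picture also shows a dark spot in the gap between the lids. I take it to be the loupe seen through the gap, since the lid corner had not moved.

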